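# Hang the gift pail on the counter display stand

### The job

Put the small metal pail on show. First swing its folded bail up until it stands upright, while the pail stays standing where it is on the counter; then hang the pail by its bail over both prongs of the empty display stand, so that it hangs level and still, clear of the counter. Leave the taller pot without a bail standing where it is.

Things in the scene. Friction and masses are not known exactly. Their poses are not given: they have to be found in the camera images.
- pail: Small open metal pail, 0.2-0.4 kg, loose: mouth 100 mm, foot 80 mm, 85 mm tall; the only one with a bail. Origin: centre of its underside, z up. Bail: square wire loop (5 mm wire) hinged on the line x = 0, z = 75 mm in two ears at y = +-56 mm; 72 mm from that line its straight bar runs along y from -46 to +46 mm, with a wooden grip 36 mm long, 12 mm thick at its middle.
- bail (a joint): Bail hinge, rad. 0: folded on its stops, arms 0.35 above level towards the pail's -x (away from the robot); 1.22: upright; 2.44: over to +x. In the pail's frame the grip's centre is x = -72*cos(0.35+joint), y = 0, z = 75+72*sin(0.35+joint) mm. Slightly stiff: the bail stays where it is left; under 0.5 N at the grip moves it. Pushed level it can jam and tip the pail: lift the grip from beneath.
- hook (a point): Empty one of two fixed white stands (the other is full of flat packs): point midway between its two steel prongs (6 mm thick, at y = +-31 mm), level with their top faces, 235 mm above the counter, centre of the level seat x = -20 to +20 mm. Prongs point to -x; tips turn up 20 mm at x = -30 mm; behind x = +20 mm they rise 12 mm to a post at x = +85 mm, top 16 mm above the seat.
- pot: Bystander: taller round pot of the same bare metal, without a bail, 90 mm across the mouth, 100 mm tall, loose on the counter. Origin: centre of its underside. To be left alone.
There are look-alikes about, which are no part of the job. Leave any purple or yellow look-alike of the pail alone. What is shaped like the part that bears hook but yellow is not meant.

How it is judged (in metres and radians):
On the way:
1. the bail stands upright (within 0.22 rad) while the pail stands on the counter within 30 mm of where it was (value of joint bail between 1 and 1.44 rad and height (world z) of pail below 0.005 m and angle between pail's own z axis and vertical below 0.1 rad and distance of pail from where it was at the start of the episode below 0.03 m), for 0.2 s.
At the end, for the whole second after the job is handed in: The pail hangs still by its bail in the seat of the empty stand: its origin 130 to 160 mm below the hook point, within 35 mm along and 20 mm across the prongs, tilted less than 0.22 rad, slower than 0.04 m/s; the pot still upright within 30 mm of where it stood (x of pail in the frame of hook between -0.035 and 0.035 m and y of pail in the frame of hook between -0.02 and 0.02 m and z of pail in the frame of hook between -0.16 and -0.13 m and angle between pail's own z axis and vertical below 0.22 rad and linear speed of pail below 0.04 m/s and distance of pot from where it was at the start of the episode below 0.03 m and angle between pot's own z axis and vertical below 0.15 rad); the robot touches nothing.
It fails at once if the pot without a bail is shifted by more than 30 mm or tipped (distance of pot from where it was at the start of the episode above 0.03 m or angle between pot's own z axis and vertical above 0.3 rad).
It also fails if it takes over 64 s, if anything falls off the work surface, if the arm or the gripper's body presses on something with over 40 N, if the wrist force passes 120 N, or if a joint passes its speed limit or range.

### The arm

A 7-joint arm with a two-finger parallel gripper is mounted at the origin on the work surface. World frame = base frame: x ahead of the robot, y to its left, z up, the work surface at z = 0. Lengths are in mm, angles in rad, forces in N, time in s.
With the tool pointing down it reaches from about 400 to 900 mm from the base axis. Payload 5.6 kg.
Tool frame: the origin (TCP) lies on the centre line of the jaws, within the pads' length; the fingertips stand 11 mm ahead of it and the grasp point (between the pads) lies 8 mm behind it; z points along the fingers, y is the line along which they close (so a half turn about z gives the same grasp; the last joint's range is limited). The gripper opens to 92 mm and grips with 3 to 60 N. Pads are 20 mm wide; open, the fingers measure 128 mm over their backs; the gripper's body (75 mm by 189 mm) begins 69 mm behind the grasp point.
Start: joints at [-1.329, 0.468, -0.012, 1.603, 0.006, 1.071, -0.056], TCP at [182.669, 623.812, 225.592] pointing down, gripper open.
Joint ranges: [-2.53, 2.53], [-0.31, 2.02], [-1.57, 1.55], [0.28, 2.44], [-1.29, 4.43], [0.15, 1.84], [-2.92, 2.92]. Speed limits (rad/s): [2.57, 2.57, 3.14, 3.14, 3.14, 3.14, 3.14].

### API

Orientations are given as a rotation vector (axis times angle).
In Python, from cell import env, eyes, nets gives the robot as it stands. The module is installed in compiled form; this text tells all that it offers.
- The arm moves only by the tool play_rows, never from a script. Its argument "increments" is text: rows parted by semicolons, each of 7 numbers parted by spaces: the shift along the tool's x, y, z in m, then the turn, a rotation vector about the tool's x, y, z in degrees, then the finger opening in m, from 0 to 0.0919. A call has 1 to 8 rows; each row is the pose to reach, as a shift and turn from the pose commanded when the call began, along the tool's axes at that moment; what a row does not reach only later rows make up. A row lasts 1/10 s, in which the tool goes at most 50 mm and 8.59 degrees, less where a joint would pass 70% of its speed; a pose out of reach is approached as far as the arm can. A call with a gripper value outside its range is refused whole. The fingers move at their own pace and stop on an object; the grip force is fixed at half the most. Time passes only in rows, so rows that repeat a pose let the fingers close. It gives the time, the measured TCP pose, the force, the opening and the grip force at its end, in the units of the state.
- env.state(): the state, without advancing time (a new reading comes with each control period).
- eyes.read_camera(name): name is "scene" or "top" or "wrist"; returns (picture, depth): 384x512x3 uint8, blue, green, red; 384x512 float32, mm along the optical axis (not along the pixel's ray), 0 where there is no reading.
- eyes.camera_info(name): a dict with "fovy" (degrees; the focal length in pixels is half the picture's height over the tangent of half this angle, whatever the lens; pixels are square), "cx", "cy" (the principal point, pixels), "k1" (the pictures are not rectified: a ray, as slopes to the right and down, at radius r is drawn at 1 + k1 r^2 times it, then the intrinsics apply), "R" (3x3) and "t" (3): a world point X has camera coordinates R X + t. Camera axes: x right, y down, z forward; pixel columns grow to the right and rows downward; lengths in mm; the calibration is good to about 2 mm. A picture is of the moment at which its call begins: read the wrist's pose just before it. camera_info takes no time and is no camera call; for the wrist camera it gives the pose at the moment of the call.
- env.job_done(): hands the job in; it is judged then, once.
Trained networks look in the newest picture that a camera, given by its name, has taken for a name from the list of things; names that differ only in an ending like _2 or _b are one class to them, and where a whole thing is asked for, a point or a joint stands for the part that bears it (a point fixed in the world has none). Each returns a list of dicts, best first, with "score" (0 to 1); they miss things now and then, are a little off and sometimes report something else, mostly with a low value. They report only what shows in the picture. A call takes as long as a camera call. They do not tell look-alikes from the thing itself.
- nets.masks_of(thing, camera): "region" (384x512 bool, what is visible of it) and "box" ([left, top, right, bottom] as shares, 0 to 1, of the picture: columns of its width, rows of its height, round what is visible of it).
- nets.landmark_of(thing, camera): "xy" ([column, row] as shares, 0 to 1, of the picture: columns of its width, rows of its height: a listed point, or the origin of a listed thing).
The state is a dict: "time_s": time; "q": joint angles; "joint_vel": joint speeds; "tau": joint torques, N m; "tcp_pos": TCP position; "orientation": TCP orientation; "force": force on the tool from outside, world axes, zero at the start; "torque": the same for the moment, N m; "grip_width": finger opening in mm; "grasp_force": force on a finger pad.
Only numpy, scipy, OpenCV 4.12 (cv2) and the standard library are available. Lean on these libraries where they do the work, as an engineer would, in place of code of your own. Each camera call takes 0.05 s, during which the arm holds its last target. There are 200 camera calls.

## Working session

There is one attempt and no reset: what is moved stays moved. The work goes in short steps, Python scripts to look and compute and a tool call to move; the robot and the scene stay as the last step left them, time stands still between calls to the robot, and variables do not carry over. Pictures are saved under pics/ and viewed, at most 10 in all, crops included, and the job is handed in when it is done.

Besides the shell and the picture viewer there is one more tool, called after "Call:" by a JSON object that holds its "method" and its "body". play_rows: Moves the arm, as the interface text tells. Its arguments: {"type":"object","properties":{"increments":{"type":"string"}},"required":["increments"]}

```bash
mkdir -p pics; ls; cat > h.py <<'E'
import numpy as np, cv2
from scipy.spatial.transform import Rotation as Ro
from cell import env, eyes, nets
def world(ci, dep_shape, uv, z):
    # pixel(s) + depth along axis -> world mm
    uv=np.atleast_2d(uv).astype(float); f=dep_shape[0]/2/np.tan(np.radians(ci['fovy'])/2)
    d=(uv-[ci['cx'],ci['cy']])/f; s=d.copy()
    for _ in range(10): s=d/(1+ci['k1']*(s**2).sum(1,keepdims=True))
    P=np.c_[s,np.ones(len(s))]*np.atleast_1d(z)[:,None]
    return (P-np.array(ci['t']))@np.array(ci['R'])
def cloud(name):
    ci=eyes.camera_info(name); im,d=eyes.read_camera(name)
    v,u=np.mgrid[:d.shape[0],:d.shape[1]]
    W=world(ci,d.shape,np.c_[u.ravel(),v.ravel()],d.ravel()).reshape(*d.shape,3)
    W[d==0]=np.nan
    return im,d,W,ci
E
python3 - <<'E'
from h import *
s=env.state(); print(s['time_s'],s['tcp_pos'],s['orientation'])
for c in ['scene','top']:
    im,d,W,ci=cloud(c); 
    np.savez(f'{c}.npz',im=im,W=W)
    print(c,{k:np.round(v,3).tolist() for k,v in ci.items()})
    for t in ['pail','pot','hook','bail']:
        for r in nets.landmark_of(t,c)[:4] if t!='bail' else []:
            x=np.array(r['xy'])*[512,384]; u,v=x.astype(int).clip(0,[511,383]); print(c,t,'lm',r['score'],x.round(),W[v,u].round())
        try:
          for r in nets.masks_of(t,c)[:4]:
            p=W[r['region']]; print(c,t,'mask',r['score'],(np.array(r['box'])*[512,384,512,384]).round(),np.nanmedian(p,0).round(),np.nanmin(p,0).round(),np.nanmax(p,0).round())
        except Exception as e: print(t,e)
    cv2.imwrite(f'pics/{c}0.png',im)
E
```

```text
pics
0.0 [182.5238685  623.25793296 224.64845802] [-4.45909152e-01 -3.10965511e+00  2.73688132e-03]
scene {'fovy': 44.858, 'cx': 265.727, 'cy': 192.898, 'k1': 0.03, 'R': [[-0.376, 0.927, 0.001], [0.607, 0.247, -0.755], [-0.7, -0.283, -0.655]], 't': [89.948, -180.679, 1820.703]}
scene pail lm 0.64 [250. 251.] [580.  85.  27.]
scene pail lm 0.59 [285. 208.] [385. 122.  50.]
scene pail mask 0.91 [231. 217. 268. 257.] [537.  73.  54.] [461. -17.  -3.] [611. 131. 116.]
scene pail mask 0.88 [265. 179. 299. 219.] [349. 103.  55.] [266.   8.  -6.] [421. 161. 108.]
scene pail mask 0.64 [208. 168. 245. 207.] [357. -86.  57.] [ 222. -191.   -4.] [437. -29. 107.]
scene pot lm 0.95 [205. 239.] [595. -52.  44.]
scene pot mask 0.78 [187. 206. 215. 247.] [575. -77.  65.] [ 511. -173.   -2.] [611. -34. 105.]
scene hook lm 0.92 [407. 203.] [151. 480.  -1.]
scene hook lm 0.77 [324. 219.] [334. 240.  -1.]
scene hook mask 0.79 [285. 210. 340. 318.] [672. 310.  13.] [320. 206.  -8.] [714. 362. 256.]
scene hook mask 0.63 [371. 187. 426. 303.] [528. 492.  13.] [102. 423.  -6.] [568. 552. 256.]
scene bail ma
[... 965 characters left out ...]
 -88.  21.] [ 520. -132.   -6.] [629. -37. 108.]
top pot mask 0.55 [252. 146. 266. 147.] [601.  68. 112.] [597.  51. 107.] [607.  85. 116.]
top hook lm 0.82 [102. 205.] [453. 558.   4.]
top hook lm 0.69 [170. 144.] [638. 341.  11.]
top hook mask 0.67 [153. 108. 202. 174.] [632. 298.  13.] [541. 239.  -7.] [754. 397. 256.]
top hook mask 0.57 [ 82. 170. 144. 225.] [488. 479.  13.] [396. 426. -10.] [563. 615. 256.]
top bail mask 0.66 [229. 213. 270. 238.] [408.  91.  99.] [348.  39.  -8.] [419. 160. 109.]
top bail mask 0.57 [318. 207. 340. 230.] [ 414. -118.  103.] [ 359. -156.   87.] [ 424. -100.  109.]
top bail mask 0.43 [240. 145. 265. 166.] [599.  80. 110.] [557.  51.  85.] [607. 128. 116.]
```

```bash
python3 - <<'E'
import cv2,numpy as np
a=np.load('scene.npz')['im'][150:330,180:440]; b=np.load('top.npz')['im'][90:270,75:345]
cv2.imwrite('pics/a.png',cv2.resize(a,None,fx=3,fy=3,interpolation=cv2.INTER_CUBIC))
cv2.imwrite('pics/b.png',cv2.resize(b,None,fx=2.9,fy=2.9,interpolation=cv2.INTER_CUBIC))
E
```

```text
(no output)
```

View pics/a.png

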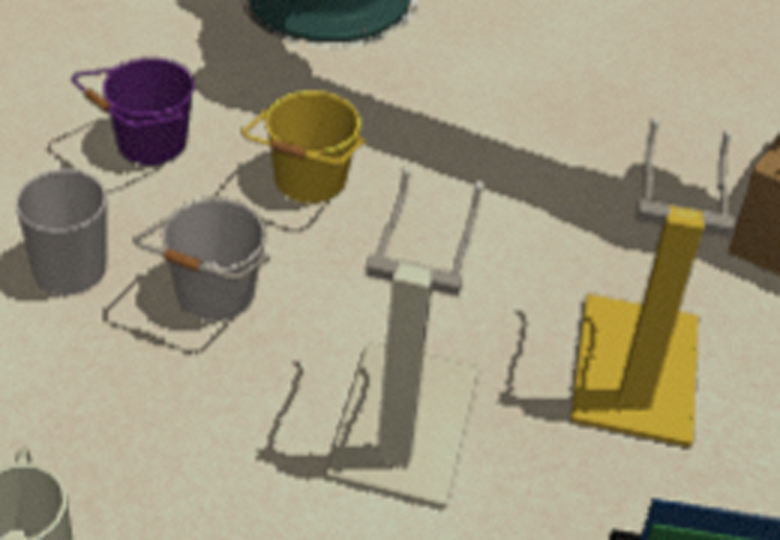

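View pics/b.png

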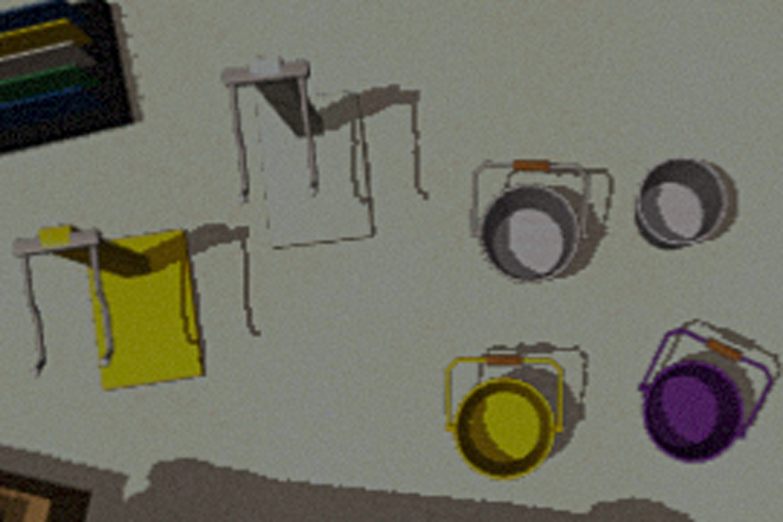

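The bare-metal pails and stands, in top-camera pixels:
- **Pails:** the target is the bare-metal one with a bail at (258,170). The yellow one at (250,236), the purple one at (315,228) and the bail-less pot at (310,160) are not meant.
- **Stands:** the target is the empty white one with prongs at about (170,135). The yellow one at (100,195) is a look-alike, and the full rack is at the upper left.

Both enlarged crops show these colours and the bail clearly. Next I'll measure the geometry.

```bash
cat > m.py <<'E'
from h import *
from scipy.optimize import least_squares
for c in ['scene','top']:
    D=np.load(c+'.npz'); im,W=D['im'],D['W']; hsv=cv2.cvtColor(im,cv2.COLOR_BGR2HSV)
    x,y,z=np.moveaxis(W,-1,0)
    near=(x>480)&(x<650)&(y>0)&(y<140)
    g=near&(z>90)&(hsv[...,1]>120)&(hsv[...,0]<25)
    P=W[g]; print(c,'grip',len(P),P.mean(0).round(1),P.min(0).round(),P.max(0).round())
    w=W[near&(z>88)&(z<125)]; 
    if len(w)>5:
        far=w[w[:,0]>np.nanmax(w[:,0])-12]; print(' bar pts',len(far),far[:,1].min().round(),far[:,1].max().round(),'slope dx/dy',np.polyfit(far[:,1],far[:,0],1).round(3))
    for lo,hi in [(78,90)]:
        q=W[near&(z>lo)&(z<hi)]
        fit=least_squares(lambda p:np.hypot(q[:,0]-p[0],q[:,1]-p[1])-50,[545,70],loss='soft_l1',f_scale=2)
        print(' rim',len(q),fit.x.round(1),np.median(np.abs(fit.fun)).round(1),np.median(q[:,2]).round(1))
    b=W[near&(z>15)&(z<70)]; print(' body mean',b.mean(0).round(1))
    H=(x>520)&(x<800)&(y>200)&(y<420)&(z>215)
    p=W[H]; np.set_printoptions(suppress=True)
    print(' hook pts',len(p),p.min(0).round(),p.max(0).round())
    for lo in np.arange(np.nanmin(p[:,0]),np.nanmax(p[:,0]),12):
        s=p[(p[:,0]>=lo)&(p[:,0]<lo+12)]; s=s[s[:,1].argsort()]
        mid=(s[:,1].min()+s[:,1].max())/2
        for t in (s[s[:,1]<mid],s[s[:,1]>=mid]):
            if len(t): print('   ',round(lo),len(t),t.mean(0).round(1),'zmax',t[:,2].max().round())
E
python3 m.py
```

```text
scene grip 40 [606.4  71.4 110.8] [599.  55. 103.] [611.  86. 116.]
 bar pts 88 21.0 126.0 slope dx/dy [3.70000e-02 6.02007e+02]
 rim 171 [540.7  73.7] 1.8 83.5
 body mean [536.   71.8  44.3]
 hook pts 510 [550. 262. 215.] [683. 343. 256.]
    550 11 [560.  265.4 248.2] zmax 256.0
    550 18 [556.4 326.6 246.4] zmax 254.0
    562 16 [567.1 265.2 238.8] zmax 256.0
    562 11 [565.8 327.4 235.7] zmax 245.0
    574 7 [580.9 266.4 234.4] zmax 237.0
    574 8 [579.1 328.4 233.8] zmax 237.0
    586 8 [590.7 267.4 233.3] zmax 235.0
    586 7 [591.7 329.4 234.3] zmax 237.0
    598 8 [603.3 269.4 234.4] zmax 237.0
    598 5 [602.2 330.8 236.7] zmax 240.0
    610 2 [619.5 270.4 245.3] zmax 246.0
    610 4 [618.4 331.8 245.9] zmax 248.0
    622 8 [627.5 271.  245.5] zmax 247.0
    622 8 [626.6 333.2 245.5] zmax 248.0
    634 8 [641.5 271.7 245.8] zmax 247.0
    634 10 [639.2 333.8 246.2] zmax 249.0
    646 6 [651.8 272.8 245.3] zmax 247.0
    646 11 [653.5 331.8 248.1] zmax 250.0
    658 45 [665.4 287.  250.4] zmax 253.0
    658 75 [665.6 326.9 248.1] zmax 254.0
    670 113 [676.8 290.2 241.2] 
[... 582 characters left out ...]
[579.9 328.2 234. ] zmax 237.0
    586 11 [592.7 266.1 234.9] zmax 240.0
    586 12 [592.8 329.1 233.5] zmax 237.0
    598 10 [603.7 267.6 233.6] zmax 236.0
    598 13 [604.4 330.1 235.9] zmax 244.0
    610 13 [615.5 268.7 240.2] zmax 247.0
    610 13 [616.6 331.  244. ] zmax 251.0
    622 13 [627.3 269.6 245.8] zmax 249.0
    622 9 [627.7 332.4 245.5] zmax 248.0
    634 8 [639.1 270.5 246.1] zmax 249.0
    634 12 [640.8 333.6 245. ] zmax 248.0
    646 13 [651.3 271.9 244.9] zmax 248.0
    646 22 [654.7 332.4 245.8] zmax 253.0
    658 86 [663.8 286.1 245.4] zmax 256.0
    658 89 [663.2 319.7 246.2] zmax 254.0
    670 34 [674.3 286.6 249.6] zmax 254.0
    670 29 [674.8 312.5 249.8] zmax 253.0
```

Call:
{"method": "play_rows", "body": {"increments": "0 0 -0.05 0 0 0 0.0919; 0 0 -0.1 0 0 0 0.0919"}}

```text
time_s: 1.0
tcp_pos: [182.4, 622.9, 325.2]
orientation: [-0.446, -3.109, 0.006]
force: [0.0, 0.3, 0.2]
grip_width: 92.1
grasp_force: 0.0
```

Hook point is about (587, 298, 235) with prong axis yaw about 5.5°. The grip is about (603, 71, 105), the pail axis about (539.5, 73), and the bail points along world yaw of about -1.8°. I'll now plan the pre-lift pose, with the tool tilted 30° so that the outer finger goes under the grip.

```bash
cat >> h.py <<'E'
def Rt(yaw,phi):
    # tool y = bearing yaw (deg), z down, then tilted so z points phi deg towards the bearing
    y,p=np.radians([yaw,phi]); r=np.array([np.cos(y),np.sin(y),0]); k=np.array([0,0,1.])
    Z=np.sin(p)*r-np.cos(p)*k; Y=np.cos(p)*r+np.sin(p)*k
    return np.c_[np.cross(Y,Z),Y,Z]
def inc(pos,yaw,phi,p0=None,R0=None):
    s=env.state(); 
    R0=Ro.from_rotvec(s['orientation']).as_matrix() if R0 is None else R0
    p0=s['tcp_pos'] if p0 is None else p0
    d=R0.T@(np.array(pos)-p0)/1000; w=Ro.from_matrix(R0.T@Rt(yaw,phi)).as_rotvec(degrees=True)
    return d.round(4),w.round(2)
E
python3 - <<'E'
from h import *
p=np.array([653,69.5,300]); print(inc(p,-1.8,0))
R=Rt(-1.8,0); q=np.array([603,71,105])-95*Rt(-1.8,-30)[:,2]; print('then',q,inc(q,-1.8,-30,p,R))
E
```

```text
(array([-0.6071, -0.3987,  0.027 ]), array([-0.18,  0.16, 75.48]))
then [650.47656162  69.50798894 187.27241336] (array([-1.000e-04, -2.500e-03,  1.127e-01]), array([30., -0.,  0.]))
```

Call:
{"method": "play_rows", "body": {"increments": "-0.607 -0.399 0 0 0 75.5 0.0919;-0.607 -0.399 0 0 0 75.5 0.0919;-0.607 -0.399 0 0 0 75.5 0.0919;-0.607 -0.399 0 0 0 75.5 0.0919;-0.607 -0.399 0 0 0 75.5 0.0919;-0.607 -0.399 0 0 0 75.5 0.0919;-0.607 -0.399 0 0 0 75.5 0.06;-0.607 -0.399 0 0 0 75.5 0.06"}}

```text
time_s: 1.8
tcp_pos: [442.7, 317.3, 326.1]
orientation: [-2.131, -2.308, -0.002]
force: [0.5, 0.4, -0.1]
grip_width: 78.0
grasp_force: 0.0
```

```bash
python3 - <<'E'
from h import *
print(env.state()['q']);p=np.array([653,69.5,300]); print(inc(p,-1.8,0))
E
```

```text
[-0.98545867  0.19450928  0.3533928   1.76182999 -0.07237138  1.19687414
 -0.5318602 ]
(array([-0.2638,  0.1898,  0.0259]), array([ 0.03, -0.05,  6.38]))
```

Call:
{"method": "play_rows", "body": {"increments": "-0.264 0.19 0 0 0 6.4 0.024;-0.264 0.19 0 0 0 6.4 0.024;-0.264 0.19 0 0 0 6.4 0.024;-0.264 0.19 0 0 0 6.4 0.024;-0.264 0.19 0 0 0 6.4 0.024;-0.264 0.19 0 0 0 6.4 0.024;-0.264 0.19 0 0 0 6.4 0.024;-0.264 0.19 0.026 0 0 6.4 0.024"}}

```text
time_s: 2.6
tcp_pos: [657.5, 66.7, 302.5]
orientation: [2.253, 2.18, 0.007]
force: [0.8, 0.1, 0.2]
grip_width: 23.8
grasp_force: 0.0
```

```bash
python3 - <<'E'
from h import *
s=env.state();print(s['q'],s['grip_width']);q=[650.5,69.5,187.3]; print(inc(q,-1.8,-30))
im,d,W,ci=cloud('wrist'); cv2.imwrite('pics/w1.png',im); np.savez('wrist.npz',im=im,W=W)
x,y,z=np.moveaxis(W,-1,0); near=(x>480)&(x<650)&(y>0)&(y<140); hsv=cv2.cvtColor(im,cv2.COLOR_BGR2HSV)
g=near&(z>90)&(z<125)&(hsv[...,1]>120)&(hsv[...,0]<25); P=W[g]
if len(P): print('grip',len(P),P.mean(0).round(1),P.min(0).round(),P.max(0).round())
q=W[near&(z>78)&(z<90)];print(len(q))
E
```

```text
[-0.51820376  0.44489256  0.51674066  1.52129771 -0.22544412  1.22768214
 -0.00171237] 23.813230349987283
(array([ 0.0027, -0.008 ,  0.1151]), array([30.45,  0.07, -0.1 ]))
grip 328 [602.2  70.7 111. ] [596.  52. 108.] [608.  88. 114.]
1469
```

View pics/w1.png

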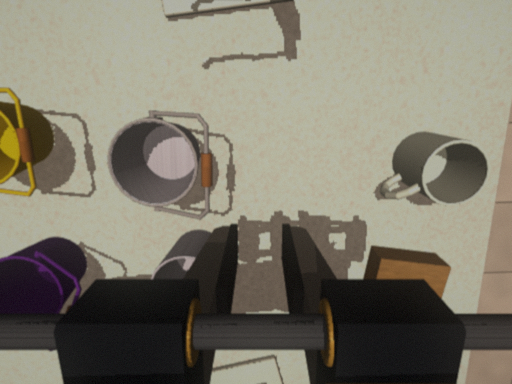

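The wrist view shows the bare-metal pail at (155,160) with its orange grip at (206,168). The yellow and purple pails are to the left, and the grip position agrees with my measurement. Next I tilt.

Call:
{"method": "play_rows", "body": {"increments": "0.003 -0.008 0.02 8 0 0 0.024;0.003 -0.008 0.05 16 0 0 0.024;0.003 -0.008 0.08 24 0 0 0.024;0.003 -0.008 0.115 30.4 0 -0.1 0.024;0.003 -0.008 0.115 30.4 0 -0.1 0.024;0.003 -0.008 0.115 30.4 0 -0.1 0.024"}}

```text
time_s: 3.25
tcp_pos: [645.0, 75.8, 182.9]
orientation: [-1.942, -1.896, 0.518]
force: [0.9, -0.5, 1.8]
grip_width: 24.1
grasp_force: 0.0
```

```bash
python3 - <<'E'
from h import *
s=env.state();print(s['q'],s['tcp_pos']);print(inc([650.5,69.5,187.3],-1.8,-30))
G=np.array([602.5,70.7,105.5]); R=Rt(-1.8,-30); print(inc(G+2*R[:,2],-1.8,-30))
E
```

```text
[-0.36861212  0.85439372  0.44538999  1.21088955 -0.32976631  1.68517111
  0.05923015] [645.01525275  75.77324934 182.9341496 ]
(array([-0.0061,  0.0026, -0.0066]), array([-0.55,  0.26,  0.37]))
(array([-0.006 ,  0.0029,  0.0902]), array([-0.55,  0.26,  0.37]))
```

Call:
{"method": "play_rows", "body": {"increments": "-0.006 0.003 0.02 -0.5 0.3 0.4 0.024;-0.006 0.003 0.05 -0.5 0.3 0.4 0.024;-0.006 0.003 0.05 -0.5 0.3 0.4 0.024;-0.006 0.003 0.05 -0.5 0.3 0.4 0.024"}}

```text
time_s: 3.65
tcp_pos: [624.4, 71.2, 145.4]
orientation: [-1.957, -1.898, 0.495]
force: [-0.2, -0.4, -0.0]
grip_width: 23.9
grasp_force: 0.0
```

```bash
python3 - <<'E'
from h import *
s=env.state();print(s['q'],s['tcp_pos'],s['joint_vel'].round(3) if hasattr(s['joint_vel'],'round') else s['joint_vel'])
G=np.array([602.5,70.7,105.5]); R=Rt(-1.8,-30); print(inc(G+2*R[:,2],-1.8,-30))
E
```

```text
[-0.37851467  0.84181847  0.44049764  1.32113639 -0.33590583  1.57265349
  0.07466063] [624.38509861  71.16292274 145.37418777] [ 0.007  0.019  0.003 -0.034 -0.002  0.002  0.   ]
(array([-0.0013,  0.0006,  0.0475]), array([ 0.54, -0.21,  0.1 ]))
```

Call:
{"method": "play_rows", "body": {"increments": "-0.001 0 0.02 0.5 -0.2 0.1 0.024;-0.001 0 0.04 0.5 -0.2 0.1 0.024;-0.001 0 0.047 0.5 -0.2 0.1 0.024;-0.001 0 0.047 0.5 -0.2 0.1 0.02;-0.001 0 0.047 0.5 -0.2 0.1 0.016;-0.001 0 0.047 0.5 -0.2 0.1 0.016"}}

```text
time_s: 4.25
tcp_pos: [600.7, 69.9, 100.6]
orientation: [-1.953, -1.89, 0.513]
force: [-0.1, -0.4, 0.3]
grip_width: 15.9
grasp_force: 0.0
```

```bash
python3 - <<'E'
from h import *
s=env.state();print(s['tcp_pos'],s['grip_width'],s['q'])
im,d,W,ci=cloud('scene'); im2,*_=cloud('wrist')
a=cv2.resize(im[190:280,190:290],(500,450),interpolation=cv2.INTER_CUBIC); cv2.imwrite('pics/c.png',a)
G=np.array([602.5,70.7,105.5]); R=Rt(-1.8,-30); T0=G+2*R[:,2]; print(inc(T0,-1.8,-30))
C=np.array([538.5,72.8,75]); r=np.array([np.cos(np.radians(-1.8)),np.sin(np.radians(-1.8)),0])
p0=s['tcp_pos']; R0=Ro.from_rotvec(s['orientation']).as_matrix()
for th in np.arange(.44,1.7,.1):
    B=C+72*(np.cos(th)*r+np.array([0,0,np.sin(th)])); print(round(th,2),((B-2*R[:,1]+2*R[:,2]-p0)@R0/1000).round(4))
E
```

```text
[600.74958734  69.92579544 100.63596431] 15.8566270503946 [-0.38792522  0.86221062  0.43078252  1.40289548 -0.3418894   1.48774194
  0.08545583]
(array([ 0.0009, -0.0008, -0.0039]), array([-0.3 ,  0.08, -0.12]))
0.44 [ 0.0009 -0.0021 -0.0038]
0.54 [ 0.0009 -0.0082 -0.0075]
0.64 [ 0.0009 -0.0147 -0.0107]
0.74 [ 0.0009 -0.0214 -0.0132]
0.84 [ 0.0008 -0.0284 -0.015 ]
0.94 [ 0.0008 -0.0355 -0.0161]
1.04 [ 0.0008 -0.0427 -0.0165]
1.14 [ 0.0008 -0.0499 -0.0161]
1.24 [ 0.0008 -0.057  -0.0151]
1.34 [ 0.0008 -0.064  -0.0133]
1.44 [ 0.0008 -0.0707 -0.0109]
1.54 [ 0.0008 -0.0772 -0.0078]
1.64 [ 0.0008 -0.0834 -0.004 ]
```

View pics/c.png

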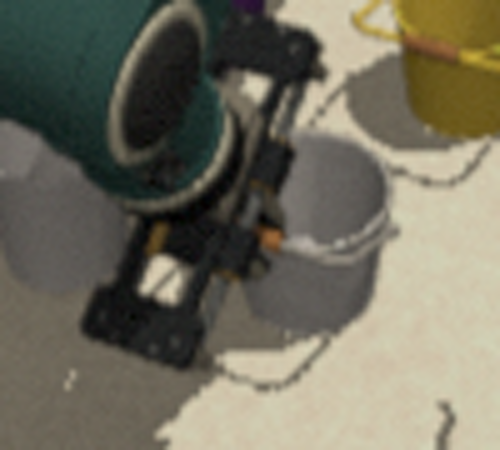

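The crop shows the orange grip at (270,238) between the two fingers, clear of the rim. Now I swing it up along the arc.

Call:
{"method": "play_rows", "body": {"increments": "0.001 -0.005 -0.004 0 0 0 0.016;0.001 -0.010 -0.007 0 0 0 0.016;0.001 -0.015 -0.009 0 0 0 0.016;0.001 -0.021 -0.011 0 0 0 0.016;0.001 -0.028 -0.013 0 0 0 0.016;0.001 -0.035 -0.014 0 0 0 0.016;0.001 -0.043 -0.0145 0 0 0 0.016;0.001 -0.043 -0.0145 0 0 0 0.016"}}

```text
time_s: 5.15
tcp_pos: [569.1, 72.1, 134.4]
orientation: [-1.952, -1.888, 0.515]
force: [-0.7, -0.0, 0.4]
grip_width: 15.8
grasp_force: 0.0
```

Call:
{"method": "play_rows", "body": {"increments": "0 -0.007 0 0 0 0 0.016;0 -0.014 0.001 0 0 0 0.016;0 -0.021 0.003 0 0 0 0.016;0 -0.027 0.005 0 0 0 0.016;0 -0.033 0.008 0 0 0 0.016;0 -0.033 0.008 0 0 0 0.016;0 -0.033 0.008 0 0 0 0.016"}}

```text
time_s: 5.85
tcp_pos: [537.2, 73.1, 143.3]
orientation: [-1.952, -1.888, 0.515]
force: [0.0, 0.3, 0.3]
grip_width: 16.1
grasp_force: 0.0
```

```bash
python3 - <<'E'
from h import *
s=env.state();print(s['tcp_pos'],s['grip_width'],s['q'],s['force'])
im,d,W,ci=cloud('scene'); 
a=cv2.resize(im[190:280,190:290],(500,450),interpolation=cv2.INTER_CUBIC); cv2.imwrite('pics/d.png',a)
G=[538.5,72.8,147]; R=Rt(-1.8,-30)
print('pose->upright',inc(np.array(G)-2*R[:,1]+2*R[:,2],-1.8,-30))
R=Rt(-1.8,0); print('pivot',inc(np.array(G)+4*R[:,2],-1.8,0))
x,y,z=np.moveaxis(W,-1,0); near=(x>480)&(x<600)&(y>0)&(y<140); q=W[near&(z>78)&(z<90)]; print(len(q),np.percentile(q[:,1],[1,99]))
E
```

```text
[537.1810956   73.09541576 143.31901168] 16.06779086405561 [-0.44076505  0.71639433  0.44420696  1.57448164 -0.31054939  1.46125535
  0.07239215] [0.01623999 0.33214963 0.30468807]
pose->upright (array([-0.0002, -0.0029, -0.0018]), array([-0.39,  0.09, -0.12]))
pivot (array([-0.0002,  0.0011, -0.0004]), array([-30.39,   0.12,  -0.09]))
115 [ 26.2341283  131.15176354]
```

View pics/d.png

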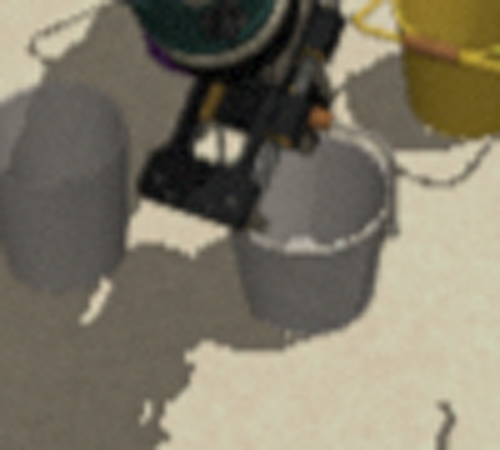

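The grip at (320,118) is now above the pail's mouth and the pail hasn't moved. I'll pivot the tool to vertical about the grip, then close.

Call:
{"method": "play_rows", "body": {"increments": "0 -0.001 0 -8 0 0 0.016;0 -0.001 0 -16 0 0 0.016;0 0 0 -24 0 0 0.016;0 0 0 -30.4 0 0 0.016;0 0 0 -30.4 0 0 0.016;0 0 0 -30.4 0 0 0.016;0 0 0 -30.4 0 0 0.016"}}

```text
time_s: 6.6
tcp_pos: [538.6, 73.1, 143.4]
orientation: [2.256, 2.184, -0.004]
force: [-0.5, -0.0, 0.3]
grip_width: 16.2
grasp_force: 0.1
```

```bash
python3 - <<'E'
from h import *
s=env.state();print(s['tcp_pos'],s['grip_width'],s['q'],s['force'])
R=Rt(-1.8,0);print('pivot',inc([538.5,72.8,143],-1.8,0))
im,d,W,ci=cloud('wrist');cv2.imwrite('pics/w2.png',im)
E
```

```text
[538.59645935  73.07178442 143.41555842] 16.183816670348108 [-0.59563078  0.41818071  0.49654307  1.96106466 -0.26247653  0.82625015
  0.01185277] [-0.5371832  -0.04402131  0.27048181]
pivot (array([-0.0003, -0.0001,  0.0004]), array([-0.02,  0.16, -0.06]))
```

View pics/w2.png

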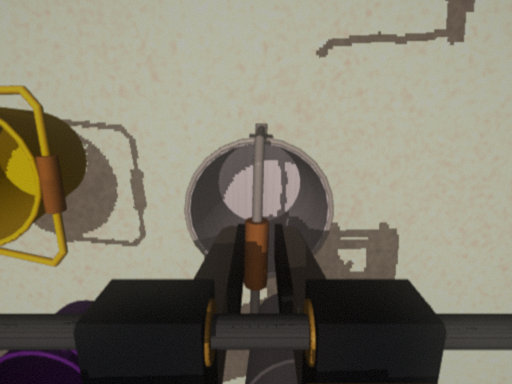

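The bail is upright at (257,200) and the grip (257,255) is between the pads, with the pail standing in place. I close on it.

Call:
{"method": "play_rows", "body": {"increments": "0 0 0.004 0 0 0 0.016;0 0 0.004 0 0 0 0.012;0 0 0.004 0 0 0 0.005;0 0 0.004 0 0 0 0.0;0 0 0.004 0 0 0 0.0;0 0 0.004 0 0 0 0.0;0 0 0.004 0 0 0 0.0;0 0 0.004 0 0 0 0.0"}}

```text
time_s: 7.45
tcp_pos: [537.3, 73.0, 139.3]
orientation: [2.256, 2.184, -0.003]
force: [0.7, 0.2, -2.4]
grip_width: 11.0
grasp_force: 30.0
```

Call:
{"method": "play_rows", "body": {"increments": "0 0 -0.01 0 0 0 0.0;0 0 -0.03 0 0 0 0.0;0 0 -0.06 0 0 0 0.0;0 0 -0.09 0 0 0 0.0;0 0 -0.12 0 0 0 0.0;0 0 -0.13 0 0 0 0.0;0 0 -0.13 0 0 0 0.0;0 0 -0.13 0 0 0 0.0"}}

```text
time_s: 8.25
tcp_pos: [536.5, 73.3, 268.2]
orientation: [2.257, 2.185, -0.005]
force: [0.1, -0.8, -3.3]
grip_width: 10.9
grasp_force: 30.0
```

```bash
python3 - <<'E'
from h import *
s=env.state();print(s['tcp_pos'],s['grip_width'],s['grasp_force'],s['q'],s['force'])
im,d,W,ci=cloud('scene'); 
a=cv2.resize(im[130:270,190:340],(750,600)[:2],interpolation=cv2.INTER_CUBIC)[:, :]; cv2.imwrite('pics/e.png',a)
x,y,z=np.moveaxis(W,-1,0); n=(x>460)&(x<620)&(y>0)&(y<140)&(z>100)&(z<240); q=W[n]
print(len(q)); 
for lo in range(110,240,10):
    t=q[(q[:,2]>=lo)&(q[:,2]<lo+10)]; print(lo,len(t),t.min(0).round() if len(t) else '',t.max(0).round() if len(t) else '')
h=np.array([587,297.8,0]); ax=np.array([np.cos(np.radians(5.5)),np.sin(np.radians(5.5)),0])
print(inc(h-130*ax+[0,0,266],5.5,0),h-130*ax)
E
```

```text
[536.46786419  73.33075492 268.23021965] 10.946433755112242 29.95778650045395 [-0.6612046   0.25334132  0.55297475  1.8512539  -0.14705874  1.08001535
 -0.08504717] [ 0.10393277 -0.76269759 -3.3433936 ]
1286
110 0  
120 7 [547.  52. 126.] [574. 110. 130.]
130 60 [498.  41. 130.] [580. 114. 140.]
140 99 [492.  38. 140.] [581. 116. 150.]
150 120 [492.  34. 150.] [584. 118. 160.]
160 136 [493.  33. 160.] [583. 119. 170.]
170 147 [493.  30. 170.] [584. 119. 180.]
180 164 [489.  29. 180.] [586. 123. 190.]
190 171 [491.  29. 190.] [587. 126. 200.]
200 186 [488.  16. 200.] [587. 134. 210.]
210 176 [486.  17. 210.] [590. 132. 220.]
220 9 [535.  18. 221.] [543. 132. 229.]
230 11 [533.  16. 231.] [542. 132. 239.]
(array([ 0.2094, -0.0854,  0.0013]), array([-0.16,  0.17, -7.36])) [457.59849421 285.34005217   0.        ]
```

View pics/e.png

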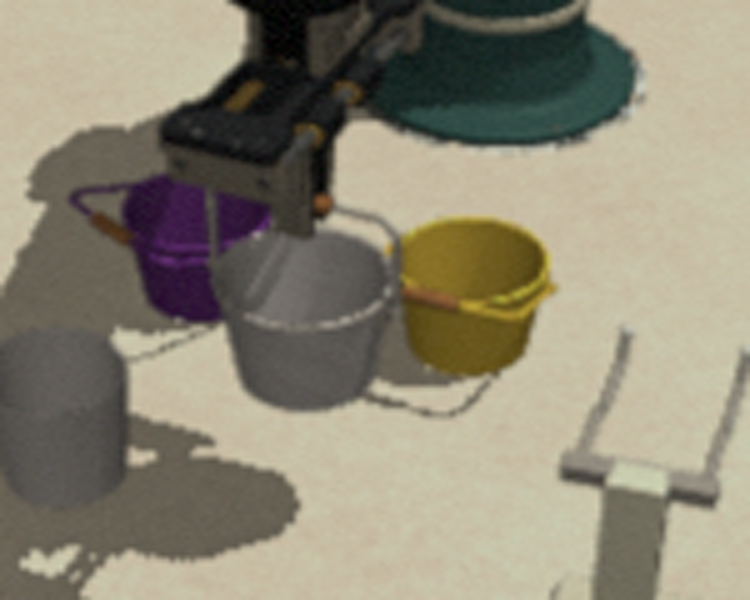

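The pail hangs level from the grip, with its rim at about z 217. Next I move to a point in front of the prongs.

Call:
{"method": "play_rows", "body": {"increments": "0.03 -0.012 0.002 0 0 -1 0;0.065 -0.027 0.005 0 0 -2.5 0;0.1 -0.041 0.005 0 0 -4 0;0.135 -0.055 0.005 0 0 -5 0;0.17 -0.07 0.005 0 0 -6 0;0.195 -0.08 0.005 0 0 -7 0;0.209 -0.085 0.005 0 0 -7.4 0;0.209 -0.085 0.005 0 0 -7.4 0"}}

```text
time_s: 9.1
tcp_pos: [457.9, 286.5, 262.4]
orientation: [2.107, 2.329, -0.006]
force: [-0.2, 0.6, -3.5]
grip_width: 11.1
grasp_force: 30.0
```

Call:
{"method": "play_rows", "body": {"increments": "0 0 0 0 0 0 0;0 0 0 0 0 0 0;0 0 0 0 0 0 0"}}

```text
time_s: 9.4
tcp_pos: [459.9, 283.3, 263.8]
orientation: [2.114, 2.322, -0.003]
force: [-0.1, -0.0, -3.1]
grip_width: 10.7
grasp_force: 30.0
```

```bash
cat > n.py <<'E'
from h import *
import sys
s=env.state();print(s['tcp_pos'],s['grip_width'],s['q'].round(2) if hasattr(s['q'],'round') else s['q'],s['force'])
h=np.array([587,297.8,0]); a=np.radians(5.5); ax=np.array([np.cos(a),np.sin(a),0]); ay=np.array([-ax[1],ax[0],0])
tcp=np.array(s['tcp_pos']); print('tcp in hook',((tcp-h)@np.c_[ax,ay,[0,0,1]]).round(1))
for c in ['scene','top']:
    im,d,W,ci=cloud(c); H=(W-h)@np.c_[ax,ay,[0,0,1]]; t0=(tcp-h)@ax
    x,y,z=np.moveaxis(H,-1,0); n=(abs(x-t0)<80)&(abs(y)<70)&(z>100)&(z<300); q=H[n]
    k=q[(q[:,2]>215)&(q[:,2]<262)&(abs(q[:,1])>38)]; 
    if len(k): print(c,'arms',len(k),k[k[:,1]<0].mean(0).round(1) if (k[:,1]<0).any() else '',k[k[:,1]>0].mean(0).round(1) if (k[:,1]>0).any() else '')
    r=q[(q[:,2]>195)&(q[:,2]<222)]; print('rim',len(r),r.min(0).round(),r.max(0).round())
    cv2.imwrite(f'pics/{sys.argv[1]}_{c}.png',im)
E
python3 n.py f; python3 -c "
from h import *
a=np.radians(5.5);h=np.array([587,297.8,0]);ax=np.array([np.cos(a),np.sin(a),0]);print(inc(h+[0,0,263],5.5,0))"
```

```text
[459.87324303 283.34596306 263.77466436] 10.706271102064573 [-0.96  0.25  0.41  1.85 -0.11  1.07 -0.42] [-0.08221719 -0.03260489 -3.06998827]
tcp in hook [-127.9   -2.2  263.8]
scene arms 53 [-125.9  -57.6  239.4] [-124.8   53.8  237.3]
rim 385 [-177.  -60.  195.] [-73.  57. 222.]
top arms 6 [-128.8  -59.7  243.6] 
rim 103 [-177.  -61.  195.] [-78. -11. 219.]
(array([0.0017, 0.1281, 0.0009]), array([-0.  ,  0.14, -0.07]))
```

Call:
{"method": "play_rows", "body": {"increments": "0.002 0.015 0 0 0 0 0;0.002 0.035 0 0 0 0 0;0.002 0.06 0 0 0 0 0;0.002 0.085 0 0 0 0 0;0.002 0.108 0 0 0 0 0;0.002 0.12 0 0 0 0 0;0.002 0.126 0 0 0 0 0;0.002 0.126 0 0 0 0 0"}}

```text
time_s: 10.3
tcp_pos: [584.4, 298.8, 263.4]
orientation: [2.111, 2.324, -0.004]
force: [0.2, 0.1, -2.3]
grip_width: 11.3
grasp_force: 30.0
```

Call:
{"method": "play_rows", "body": {"increments": "0 0 0.005 0 0 0 0;0 0 0.01 0 0 0 0;0 0 0.016 0 0 0 0;0 0 0.021 0 0 0 0;0 0 0.026 0 0 0 0;0 0 0.026 0 0 0 0;0 0 0.026 0 0 0 0"}}

```text
time_s: 11.0
tcp_pos: [584.3, 299.0, 237.6]
orientation: [2.111, 2.325, -0.003]
force: [0.4, 0.7, -3.1]
grip_width: 10.9
grasp_force: 30.0
```

```bash
python3 n.py g; python3 -c "
import cv2
a=cv2.imread('pics/g_scene.png')[140:290,240:400];cv2.imwrite('pics/g.png',cv2.resize(a,(640,600),interpolation=cv2.INTER_CUBIC))"
```

```text
[584.31057537 299.04890006 237.62311496] 10.947319049423802 [-0.82  0.48  0.42  1.6  -0.21  1.11 -0.26] [ 0.35407471  0.73740034 -3.11664802]
tcp in hook [ -2.6   1.5 237.6]
scene arms 54 [ -0.3 -51.7 233.7] [2.000e-01 5.290e+01 2.361e+02]
rim 34 [ -3. -56. 195.] [ 77.  60. 221.]
top arms 23 [  4.1 -48.2 240.6] 
rim 15 [ -4. -57. 198.] [ 76.  -7. 219.]
```

View pics/g.png

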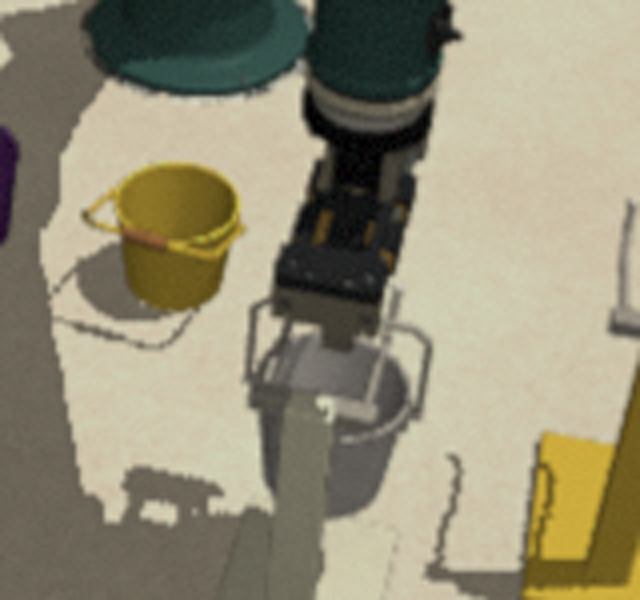

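The bail arms straddle both prongs, with the bar about 7 mm above the seat. I'll lower it until the weight transfers.

Call:
{"method": "play_rows", "body": {"increments": "0 0 0.002 0 0 0 0;0 0 0.004 0 0 0 0;0 0 0.005 0 0 0 0;0 0 0.006 0 0 0 0;0 0 0.006 0 0 0 0"}}

```text
time_s: 11.6
tcp_pos: [584.2, 299.0, 231.5]
orientation: [2.111, 2.325, -0.003]
force: [-0.3, 0.1, -2.8]
grip_width: 11.0
grasp_force: 30.0
```

Call:
{"method": "play_rows", "body": {"increments": "0 0 0.0005 0 0 0 0;0 0 0.001 0 0 0 0;0 0 0.0015 0 0 0 0;0 0 0.0015 0 0 0 0"}}

```text
time_s: 12.0
tcp_pos: [584.3, 299.0, 230.2]
orientation: [2.111, 2.325, -0.003]
force: [0.3, -0.0, -3.7]
grip_width: 11.0
grasp_force: 30.0
```

Call:
{"method": "play_rows", "body": {"increments": "0 0 0.0005 0 0 0 0;0 0 0.001 0 0 0 0;0 0 0.0015 0 0 0 0;0 0 0.0015 0 0 0 0"}}

```text
time_s: 12.4
tcp_pos: [584.3, 299.0, 228.8]
orientation: [2.111, 2.325, -0.003]
force: [-0.2, -0.1, -3.4]
grip_width: 10.6
grasp_force: 30.0
```

Call:
{"method": "play_rows", "body": {"increments": "0 0 0.0005 0 0 0 0;0 0 0.001 0 0 0 0;0 0 0.0015 0 0 0 0;0 0 0.0015 0 0 0 0"}}

```text
time_s: 12.8
tcp_pos: [584.5, 299.1, 228.2]
orientation: [2.111, 2.325, -0.001]
force: [-2.6, -1.5, 5.3]
grip_width: 10.7
grasp_force: 30.0
```

The force has turned upward, so the bar is seated. I release gently and then withdraw upward.

Call:
{"method": "play_rows", "body": {"increments": "0 0 -0.0005 0 0 0 0;0 0 -0.0005 0 0 0 0.012;0 0 -0.0005 0 0 0 0.015;0 0 -0.0005 0 0 0 0.02;0 0 -0.0005 0 0 0 0.028;0 0 -0.0005 0 0 0 0.03;0 0 -0.0005 0 0 0 0.03;0 0 -0.0005 0 0 0 0.03"}}

```text
time_s: 13.6
tcp_pos: [584.3, 299.0, 227.6]
orientation: [2.11, 2.325, -0.003]
force: [0.5, -0.6, 0.4]
grip_width: 29.9
grasp_force: 0.0
```

Call:
{"method": "play_rows", "body": {"increments": "0 0 -0.01 0 0 0 0.03;0 0 -0.03 0 0 0 0.03;0 0 -0.06 0 0 0 0.03;0 0 -0.1 0 0 0 0.03;0 0 -0.14 0 0 0 0.03;0 0 -0.15 0 0 0 0.03;0 0 -0.15 0 0 0 0.03;0 0 -0.15 0 0 0 0.03"}}

```text
time_s: 14.4
tcp_pos: [583.8, 299.3, 376.7]
orientation: [2.111, 2.326, -0.005]
force: [0.3, -0.3, -0.8]
grip_width: 30.2
grasp_force: 0.0
```

```bash
python3 n.py i; python3 - <<'E'
import cv2
a=cv2.imread('pics/i_scene.png')[140:290,240:400];cv2.imwrite('pics/i.png',cv2.resize(a,(640,600),interpolation=cv2.INTER_CUBIC))
E
```

```text
[583.76012583 299.26909577 376.67298897] 30.24753960213843 [-0.84  0.39  0.45  1.42 -0.17  1.38 -0.29] [ 0.31760514 -0.33279915 -0.82446414]
tcp in hook [ -3.1   1.8 376.7]
scene arms 45 [ -0.6 -48.9 231. ] [  0.3  50.7 232.2]
rim 32 [ -4. -56. 196.] [ 74.  60. 222.]
top arms 19 [  4.9 -47.4 235.4] 
rim 38 [ -5. -57. 196.] [ 77.  13. 221.]
```

View pics/i.png

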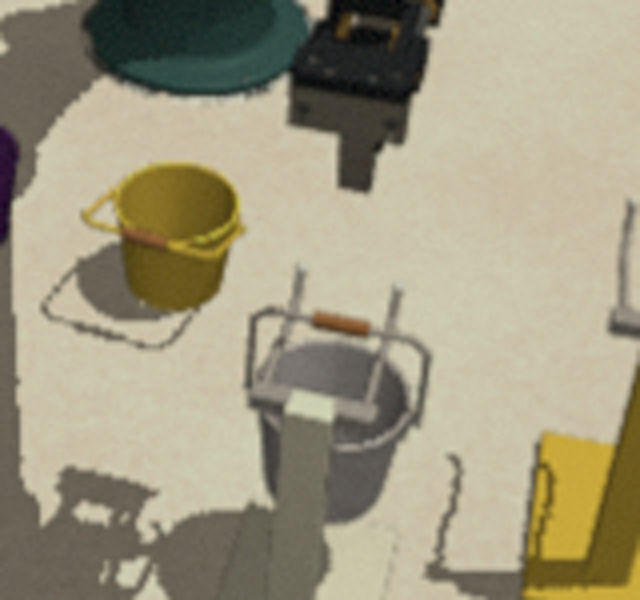

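The pail hangs from both prongs: bar at (340,325), grip between the prongs, robot clear. I'll let it settle, check that it is still, and hand in.

Call:
{"method": "play_rows", "body": {"increments": "0 0 0 0 0 0 0.03;0 0 0 0 0 0 0.03;0 0 0 0 0 0 0.03;0 0 0 0 0 0 0.03;0 0 0 0 0 0 0.03;0 0 0 0 0 0 0.03;0 0 0 0 0 0 0.03;0 0 0 0 0 0 0.03"}}

```text
time_s: 15.3
tcp_pos: [584.3, 299.4, 377.8]
orientation: [2.11, 2.325, -0.003]
force: [-0.1, 0.6, 0.5]
grip_width: 29.9
grasp_force: 0.0
```

```bash
python3 - <<'E'
from h import *
old=cv2.imread('pics/i_scene.png').astype(float); h=np.array([587,297.8,0]); a=np.radians(5.5); B=np.c_[[np.cos(a),np.sin(a),0],[-np.sin(a),np.cos(a),0],[0,0,1]]
im,d,W,_=cloud('scene'); D=abs(im-old).mean(2); print('diff pail',D[215:272,300:350].mean(),'ref',D[300:350,100:150].mean())
H=(W-h)@B; x,y,z=np.moveaxis(H,-1,0); q=H[(abs(x)<70)&(abs(y)<65)&(z>88)&(z<185)]
for lo in (90,110,130,150,165): t=q[(q[:,2]>=lo)&(q[:,2]<lo+15)]; print(lo,t.min(0).round(),t.max(0).round()) if len(t) else None
import sys
print(env.job_done() if D[215:272,300:350].mean()<2*D[300:350,100:150].mean()+2 else 'moving')
E
```

```text
diff pail 1.6250292397660822 ref 1.5898666666666665
90 [-41. -33.  90.] [ 40.  42. 105.]
110 [-34. -38. 110.] [ 40.  44. 125.]
130 [-51. -39. 130.] [ 42.  47. 145.]
150 [-52. -44. 150.] [ 44.  59. 165.]
165 [-55. -56. 165.] [ 47.  59. 180.]
the job is handed in; nothing more can be done
None
```

The bail was swung upright with the pail standing in place, the pail now hangs level and still on both prongs of the empty white stand, I never went near the pot, and the job is handed in; no verdict came back.

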